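# Cap the full sharps bin and hold its bracket's sprung arm open

### The arm

A 6-joint arm with a two-finger parallel gripper is mounted at the origin on the work surface. World frame = base frame: x ahead of the robot, y to its left, z up, the work surface at z = 0. Lengths are in mm, angles in rad, forces in N, time in s.
With the tool pointing down it reaches from about 400 to 925 mm from the base axis. Payload 12.5 kg.
Tool frame: the origin (TCP) lies between the finger pads; the fingertips stand 14 mm ahead of it and the grasp point (between the pads) lies 5 mm behind it; x points along the fingers, y is the direction in which the jaws open and shut, and the axes are right-handed (so a half turn about x gives the same grasp; the last joint's range is limited). The gripper opens to 95 mm and grips with 3 to 60 N. Pads are 20 mm wide; open, the fingers measure 119 mm over their backs; the gripper's body (75 mm by 180 mm) begins 59 mm behind the grasp point.
Start: joints at [1.028, 0.491, 1.559, -0, 1.092, -0.106], TCP at [264.389, 566.346, 191.161] pointing down, gripper open.
Joint ranges: [-3.1, 3.1], [-0.84, 2.19], [0.05, 2.79], [-1.13, 4.28], [0.06, 2.93], [-2.69, 2.69]. Speed limits (rad/s): [2.22, 2.22, 2.79, 3.14, 3.14, 3.14].

### API

Orientations are given as [roll, pitch, yaw] about the fixed x, y, z axes, in that order (R = Rz(yaw) Ry(pitch) Rx(roll)).
In Python, from cell import env, cams gives the robot as it stands.
- The arm moves only by the tool carry_out, never from a script. Its arguments are lists of equal length, an entry for each row: "grip": the closure, from -1 (fully open) to 1 (shut); "linear": the shift along the tool's x, y, z scaled (see below), a list of three; "turn": the turn about the tool's x scaled (see below). In form: {"grip": [grip, ...], "linear": [[tx, ty, tz], ...], "turn": [turn, ...]}. A call has 1 to 5 rows; each row shifts and turns the commanded pose from where the row before left it, along the tool's axes as they then stand; what a row does not reach is not made up. The controller multiplies each number of a shift by 0.5 m and each number of a turn by 180 degrees. A row lasts 1/10 s, in which the tool goes at most 50 mm and 8.59 degrees, less where a joint would pass 70% of its speed; a pose out of reach is approached as far as the arm can. A call with a number of a shift or a turn outside -1 to 1 is refused whole. A call with a gripper value outside its range is refused whole. The fingers move at their own pace and stop on an object; the grip force is fixed at half the most. Time passes only in rows, so rows that do not move let the fingers close. It gives the time, the measured TCP pose, the force and the opening at its end, in the units of the state.
- env.state(): the state, without advancing time (a new reading comes with each control period).
- cams.read_camera(name): name is "scene" or "top"; returns the picture (384x512x3 uint8, blue, green, red); there is no depth.
- cams.camera_info(name): a dict with "fx", "fy", "cx", "cy" (pixels), "view" (4x4, takes a point from world to camera coordinates). Camera axes: x right, y down, z forward; pixel columns grow to the right and rows downward; lengths in mm; the calibration is good to about 2 mm. A picture is of the moment at which its call begins. camera_info takes no time and is no camera call.
- env.job_done(): hands the job in, once; it reports no verdict.
The state is a dict: "t": time; "joints": joint angles; "qvel": joint speeds; "tau": joint torques, N m; "eef_pos": TCP position; "tcp_rot": TCP orientation; "ft_force": force on the tool from outside, world axes, zero at the start; "moment": the same for the moment, N m; "opening": opening from 0.0 (shut) to 1.0 (fully open).
Only numpy, scipy, OpenCV 4.12 (cv2) and the standard library are available. Lean on these libraries where they do the work, as an engineer would, in place of code of your own. Each camera call takes 0.05 s, during which the arm holds its last target. There are 200 camera calls.

### The job

The yellow sharps bin in the desk bracket is full and is about to be lifted out by a colleague. First seat the red cap fully home and flat in the bin's mouth and let go of it; then swing the bracket's sprung retaining arm, the one with the black grip, away from the bin all the way back to its stop, and keep holding it there: finish while still holding the arm against its spring. Leave the bin standing in its seat and do not disturb the other things on the table.

Things in the scene. Friction and masses are not known exactly. Their poses are not given: they have to be found in the camera images.
- bracket: White steel bracket screwed to the table: base plate 200 x 200 x 5 mm, seat ring 14 mm high (inside radius 69.5 mm) for the bin, back plate 170 mm wide, 145 mm high on its +x side, pivot pin of the arm at its +x +y corner. Origin on the table under the seat's centre; z up; -x is its front, roughly towards the robot (yaw -0.1 to 0.25).
- sharps_bin: Yellow 2 litre sharps bin, loose, about 0.9 kg, standing in the bracket's seat. Radius 66 mm at the foot, 74 mm at 125 mm height, then a lid of radius 80 mm from 125 to 155 mm height, on it a red collar (outside radius 47 mm) up to 163 mm. Origin at the centre of its underside, 5 mm above the table; z up.
- bin_mouth (a point): Centre of the bin's round mouth at the top of the red collar, 163 mm above the bin's underside, 168 mm above the table. Mouth inside diameter 73 mm, 38 mm deep.
- red_cap: Loose red plug cap, 50 g, plug down on the table among bottles. Plug 68 mm across (62 mm at its chamfered foot), 12 mm long; flange 86 mm across from 12 to 17 mm height; on top a grip bar 46 mm long along the cap's x, 16 mm thick along its y, from 17 to 39 mm height. Origin at the centre of the plug's underside; z up.
- cap_flange (a point): Point on the cap's axis level with the underside of its flange (12 mm above its origin). With the cap fully home it coincides with bin_mouth.
- retaining_arm (a joint): Angle of the sprung retaining arm, rad: 0 = at rest, closed round the front of the bin; grows as it swings clockwise seen from above, away from the bin and round to the bracket's +y side; stop at 1.25. A torsion spring drives it back to 0: about 0.6 N m at 0, evenly up to 2.1 N m at 1.25 (3 to 10 N at the grip). It never stays open by itself.
- black_grip (a point): Centre line of the arm's upright black grip, 147.5 mm above the table, 209 mm from the pivot axis. The grip stands 97.5 to 174.5 mm above the table; it is 26 mm long on the line away from the pivot (always the point's direction from pivot_point) and 14 mm thick across it, the way it travels. The arm's flat steel band below it reaches 118 mm above the table.
- pivot_point (a point): Point on the arm's upright pivot axis, 147.5 mm above the table; 75 mm in x and 105 mm in y from the bracket's origin. While the arm is closed a narrow tongue on it reaches over the rim of the bin's lid on the front left (top 168 mm above the table, 62 to 90 mm from the bin's axis).
- alcohol_bottle: Small clear glass bottle, green label, white cap: radius 23 mm, 85 mm tall. Upright; origin at the centre of its underside.
- swab_tub: White and blue tub of swabs: radius 30 mm, 75 mm tall. Upright; origin at the centre of its underside.
- pump_bottle: White hand-sanitiser pump bottle: radius 40 mm, 184 mm tall. Upright; origin at the centre of its underside.
- steel_tray: Shallow steel tray 100 x 160 x 22 mm with two vials standing in it. Origin at the centre of its underside.
- vial0: Amber vial with blue cap in the tray: radius 11 mm, 45 mm tall. Upright; origin at the centre of its underside.
- vial1: Amber vial with orange cap in the tray: radius 11 mm, 45 mm tall. Upright; origin at the centre of its underside.
- scanner: Grey barcode scanner on its black stand, foot 90 x 75 mm, about 130 mm tall. Upright; origin at the centre of its underside.
- swab_carton: Green carton 60 x 120 x 50 mm. Origin at the centre of its underside.
Not all that is in view belongs to the job. Of the things shaped like the sharps_bin, the yellow one is meant. There is more than one size of the red_cap; the job needs the smaller.

How it is judged (in metres and radians):
On the way, in this order (a step that is already met when the one before it is completed fails the run):
1. the red cap is fully home in the bin's mouth and released, with the retaining arm still closed (distance between cap_flange and bin_mouth below 0.006 m and z of cap_flange in the frame of bin_mouth below 0.003 m and angle between red_cap's own z axis and vertical below 0.07 rad and contact force between the fingers and red_cap below 0.1 N and value of joint retaining_arm below 0.2 rad), for 0.2 s.
2. the fingers hold the retaining arm at its stop (value of joint retaining_arm above 1.19 rad and contact force between the fingers and retaining_arm above 2 N), for 0.2 s.
At the end, for the whole second after the job is handed in: Fingers press on the retaining arm with over 2 N and keep it still within 0.06 rad of its stop (above 1.19); the cap is home (flange within 3 mm of the collar, tilt under 0.07 rad) and untouched; the bin stands in its seat (within 8 mm, tilt under 0.07 rad), untouched by the robot (all of step 2 and velocity of joint retaining_arm between -0.05 and 0.05 rad/s and contact force between the fingers and red_cap below 0.1 N and contact force between the arm and sharps_bin below 0.1 N and distance between cap_flange and bin_mouth below 0.006 m and z of cap_flange in the frame of bin_mouth below 0.003 m and angle between each of red_cap, sharps_bin's own z axis and vertical below 0.07 rad and x of sharps_bin in the frame of bracket between -0.008 and 0.008 m and y of sharps_bin in the frame of bracket between -0.008 and 0.008 m and z of sharps_bin in the frame of bracket below 0.01 m); the arm keeps its last pose, push and grip.
It fails at once if the alcohol bottle or the swab tub is pushed away (over 30 mm) or knocked over (distance of any of alcohol_bottle, swab_tub from where it was at the start of the episode above 0.03 m or angle between any of alcohol_bottle, swab_tub's own z axis and vertical above 0.4 rad).
It fails at once if the pump bottle, scanner or green carton is pushed away (over 30 mm) or knocked over (distance of any of pump_bottle, scanner, swab_carton from where it was at the start of the episode above 0.03 m or angle between any of pump_bottle, scanner, swab_carton's own z axis and vertical above 0.4 rad).
It fails at once if the steel tray or a vial is pushed away (over 30 mm) or knocked over (distance of any of steel_tray, vial0, vial1 from where it was at the start of the episode above 0.03 m or angle between any of steel_tray, vial0, vial1's own z axis and vertical above 0.4 rad).
It fails at once if the bin is tipped or lifted out of its seat (angle between sharps_bin's own z axis and vertical above 0.2 rad or z of sharps_bin in the frame of bracket above 0.02 m).
It also fails if it takes over 64 s, if anything falls off the work surface, if the arm or the gripper's body presses on something with over 40 N, if the wrist force passes 120 N, or if a joint passes its speed limit or range.

## Working session

There is one attempt and no reset: what is moved stays moved. The work goes in short steps, Python scripts to look and compute and a tool call to move; the robot and the scene stay as the last step left them, time stands still between calls to the robot, and variables do not carry over. Pictures are saved under pics/ and viewed, about 8 in all and at most 12, crops included, and the job is handed in when it is done.

Besides the shell and the picture viewer there is one more tool, called after ">>>" by a JSON object that holds its "fn" and its "kwargs", one argument or row to a line. carry_out: Moves the arm, as the interface text tells. Shifts and turns lie within -1 to 1; 1 stands for 0.5 m of shift or 180 degrees of turn. Its arguments: {"type":"object","properties":{"grip":{"type":"array"},"linear":{"type":"array"},"turn":{"type":"array"}},"required":["grip","linear","turn"]}

```bash
ls; mkdir -p pics; python3 - <<'E'
from cell import env,cams
import cv2
print(env.state())
for n in("scene","top"):
    cv2.imwrite(f"pics/{n}0.png",cams.read_camera(n)); print(n,cams.camera_info(n))
E
```

```text
pics
{'t': 0.0, 'joints': array([ 1.02840065e+00,  4.91563099e-01,  1.55945179e+00,  3.19226936e-05,
        1.09170762e+00, -1.05585277e-01]), 'qvel': array([-1.09319803e-03,  1.21314526e-03, -5.30127071e-05, -3.88617814e-04,
        1.18034669e-03, -2.74931977e-04]), 'tau': array([ 7.77386704e-04, -6.12656236e+01, -2.58178031e+01,  6.93257712e-02,
        4.82405524e-02, -9.72730368e-05]), 'eef_pos': array([264.22906819, 566.09819127, 190.5587606 ]), 'tcp_rot': array([-1.70143436,  1.56966611, -2.13825949]), 'ft_force': array([-0.22150613, -0.43014352, -0.21810145]), 'moment': array([ 0.00033795, -0.02452382, -0.01547545]), 'opening': 1.0011072941976038}
scene {'fx': 352.3537027325116, 'fy': 352.3537027325116, 'cx': 255.50994576791797, 'cy': 198.0316145931245, 'view': array([[ 6.41974328e-01,  7.66726108e-01,  1.95678768e-04,
        -3.77179361e+02],
       [ 5.02005693e-01, -4.20132872e-01, -7.55962072e-01,
        -1.68049296e+02],
       [-5.79533646e-01,  4.85406475e-01, -6.54615388e-01,
         1.49193927e+03],
       [ 0.00000000e+00,  0.00000000e+00,  0.00000000e+00,
         1.00000000e+00]])}
top {'fx': 441.7134225819604, 'fy': 441.7134225819604, 'cx': 246.66823677110702, 'cy': 189.88224284596953, 'view': array([[-1.69259084e-02, -9.99850407e-01, -3.56039962e-03,
         2.02911659e+01],
       [-9.81375060e-01,  1.72944323e-02, -1.91321444e-01,
         5.51617824e+02],
       [ 1.91354399e-01,  2.55798144e-04, -9.81520977e-01,
         1.46486041e+03],
       [ 0.00000000e+00,  0.00000000e+00,  0.00000000e+00,
         1.00000000e+00]])}
```

View pics/scene0.png

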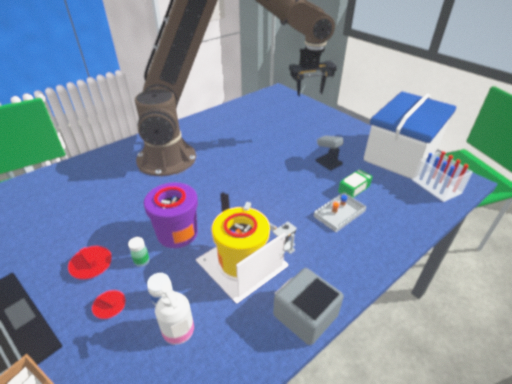

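View pics/top0.png

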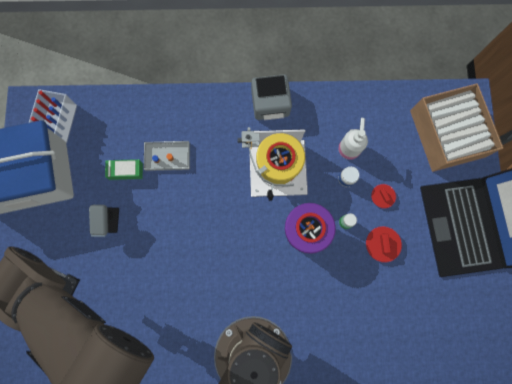

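The top view shows the yellow bin at about (281,158), with the purple look-alike at (310,228). The black grip is near (270,195). Red caps are at (384,196), which looks smaller, and (384,245), which looks larger. The tub is at (350,176) and the bottle at (348,221). Next I'll measure these and confirm with a crop.

```bash
cat > h.py <<'E'
import numpy as np,cv2
from cell import env,cams
def ray(n,p,z):
    c=cams.camera_info(n);V=c["view"];R=V[:3,:3];o=-R.T@V[:3,3]
    d=R.T@np.array([(p[0]-c["cx"])/c["fx"],(p[1]-c["cy"])/c["fy"],1])
    return o+d*(z-o[2])/d[2]
def proj(n,P):
    c=cams.camera_info(n);q=c["view"][:3,:3]@np.asarray(P,float)+c["view"][:3,3]
    return np.array([c["fx"]*q[0]/q[2]+c["cx"],c["fy"]*q[1]/q[2]+c["cy"]])
def mask(im,h,s=(100,255),v=(50,255)):
    H=cv2.cvtColor(im,cv2.COLOR_BGR2HSV); hh=(H[...,0].astype(int)-h[0])%180
    return ((hh<=(h[1]-h[0])%180)&(H[...,1]>=s[0])&(H[...,1]<=s[1])&(H[...,2]>=v[0])&(H[...,2]<=v[1])).astype(np.uint8)
def circ(n,cnt,z):
    """least-squares circle of the convex outline cast on plane z"""
    P=np.array([ray(n,p,z)[:2] for p in cv2.convexHull(cnt)[:,0].astype(float)])
    s=np.linalg.lstsq(np.c_[2*P,np.ones(len(P))],(P**2).sum(1),rcond=None)[0]
    return s[:2],np.sqrt(s[2]+s[:2]@s[:2])
def blobs(m,a=60): return [c for c in cv2.findContours(m,cv2.RETR_EXTERNAL,cv2.CHAIN_APPROX_NONE)[0] if cv2.contourArea(c)>a]
E
python3 - <<'E'
from h import *
for n in("top","scene"):
    im=cv2.imread(f"pics/{n}0.png")
    for c in blobs(mask(im,(172,8))):
        print(n,"red",cv2.minEnclosingCircle(c),"z15",circ(n,c,15),"z168",circ(n,c,168))
    for c in blobs(mask(im,(20,34)),400):
        print(n,"yel z160",circ(n,c,160),"z145",circ(n,c,145))
im=cv2.imread("pics/top0.png")
a=cv2.resize(im[160:270,320:420],None,fx=5,fy=5,interpolation=cv2.INTER_CUBIC)[:, :500]
b=cv2.resize(im[120:230,235:295+0],None,fx=5,fy=5,interpolation=cv2.INTER_CUBIC)
cv2.imwrite("pics/crop1.png",np.hstack([a,b]))
E
```

```text
top red ((383.6000061035156, 243.60000610351562), 18.04226303100586) z15 (array([ 362.13424151, -456.284381  ]), np.float64(60.28581623151059)) z168 (array([ 352.04826234, -409.56973384]), np.float64(54.25092274867197))
top red ((310.4873352050781, 227.09494018554688), 14.800668716430664) z15 (array([ 424.07591335, -208.239527  ]), np.float64(50.299565430318)) z168 (array([ 407.78928177, -186.35533527]), np.float64(45.26434257725153))
top red ((383.2241516113281, 195.70689392089844), 12.227739334106445) z15 (array([ 530.17511165, -468.11828945]), np.float64(41.94218260985504)) z168 (array([ 503.26745177, -420.21901245]), np.float64(37.74357304776441))
top red ((280.6689147949219, 155.56756591796875), 13.908079147338867) z15 (array([ 682.42467205, -112.8982908 ]), np.float64(49.62155519908623)) z168 (array([ 640.27611577, -100.55820482]), np.float64(44.654204356099015))
top yel z160 (array([636.26115544, -98.35363683]), np.float64(81.19210659910152)) z145 (array([640.32593724, -99.53254921]), np.float64(82.07246064776633))
scene red ((108.37662506103516, 304.3116760253906), 17.3364887
[... 249 characters left out ...]
5.43507267, -453.89059877]), np.float64(61.28195561700896)) z168 (array([ 508.62090305, -463.37034991]), np.float64(50.048759126410374))
scene red ((239.953125, 225.0), 16.078102111816406) z15 (array([521.98226778, -12.80132715]), np.float64(53.67514452162101)) z168 (array([ 644.63941564, -103.13428227]), np.float64(43.83630307147561))
scene red ((169.5, 197.0), 15.041708946228027) z15 (array([ 245.97031442, -121.27266564]), np.float64(54.48203536366519)) z168 (array([ 419.22141729, -191.72244559]), np.float64(44.495288004122244))
scene yel z160 (array([ 673.74777265, -135.64858465]), np.float64(105.70717839916145)) z145 (array([ 662.495132  , -127.60229956]), np.float64(108.00622238273705))
```

View pics/crop1.png

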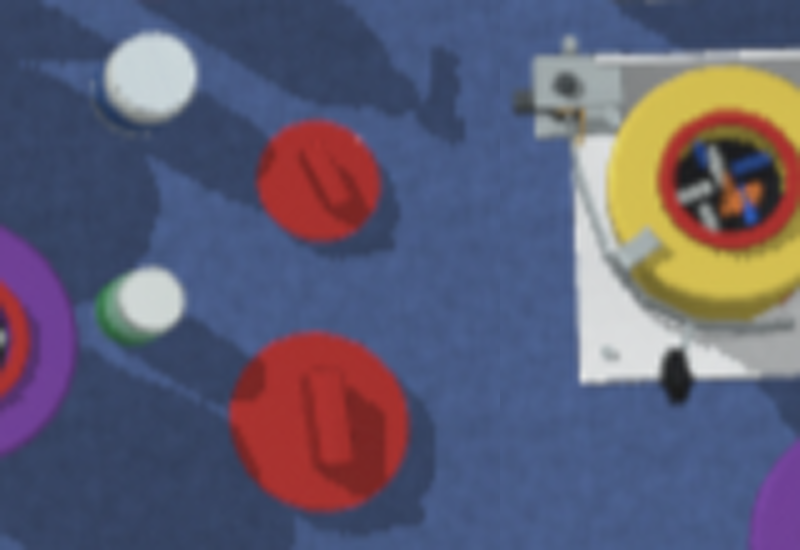

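The smaller cap at top (384,196), fitted radius 42 mm against 43 mm expected, is the one to use. The other at (384,245) has a radius of about 60 mm. The crop shows its bar running from about (312,152) to (345,203), and the grip at crop (677,375), which is about (270,195) in the full image.

```bash
python3 - <<'E'
from h import *
from scipy.spatial.transform import Rotation as Ro
s=env.state(); R=Ro.from_euler('xyz',s["tcp_rot"]).as_matrix(); print(np.round(R,3), "yaw y",np.degrees(np.arctan2(R[1,1],R[0,1])))
im=cv2.imread("pics/top0.png"); im2=cv2.imread("pics/scene0.png")
# bar direction: crop corners of its top face on z=39
f=lambda u,v:(320+u/5,160+v/5)
d=ray("top",f(303,153),39)-ray("top",f(337,206),39); print("bar yaw",np.degrees(np.arctan2(d[1],d[0])), "mid",ray("top",f(328,177),39))
# black grip
for n,i,(x0,x1,y0,y1) in(("top",im,(262,280,184,206)),("scene",im2,(215,235,185,215))):
    m=np.zeros(i.shape[:2],np.uint8); m[y0:y1,x0:x1]=(i.max(2)<60)[y0:y1,x0:x1]
    for c in blobs(m,10): print(n,"grip box",cv2.boundingRect(c),"PCA",cv2.minAreaRect(c))
    ys,xs=np.nonzero(m); print(n,xs.mean(),ys.mean(),[ray(n,(xs.mean(),ys.mean()),z)[:2].round(1) for z in(120,140,147,160)])
# bracket base plate white outline corners in top
H=cv2.cvtColor(im,cv2.COLOR_BGR2HSV); m=((H[...,1]<60)&(H[...,2]>140)).astype(np.uint8); m[:,:235]=0;m[:,320:]=0;m[:110]=0;m[205:]=0
for c in blobs(m,30): print("plate",cv2.boundingRect(c),cv2.approxPolyDP(cv2.convexHull(c),2,True)[:,0].tolist())
for nm,p,z in(("pinTop",(248.2,137),150),("tub",(350,176),75),("alc",(350,220),85),("pump",(352,145),130),("scanner",(98,220),60),("tray",(167,157),10),("carton",(124,169),50)): print(nm,ray("top",p,z).round())
E
```

```text
[[-0.     0.423  0.906]
 [-0.001  0.906 -0.423]
 [-1.    -0.001 -0.   ]] yaw y 64.97631302253642
bar yaw 28.75647389060229 mid [ 526.77473214 -469.20240859   39.        ]
top grip box (268, 191, 5, 9) PCA ((270.0, 195.0), (8.0, 4.0), 90.0)
top 269.8529411764706 195.2058823529412 [array([519.8, -64.9]), array([516.2, -63.8]), array([514.9, -63.4]), array([512.5, -62.8])]
scene 224.0 200.5 [array([490.8, -48. ]), array([509.9, -60.5]), array([516.7, -64.9]), array([529.1, -73. ])]
plate (242, 130, 65, 67) [[304, 130], [306, 193], [251, 196], [242, 131]]
plate (265, 114, 18, 5) [[282, 114], [278, 117], [265, 118]]
pinTop [710.   3. 150.]
tub [ 590. -342.   75.]
alc [ 438. -330.   85.]
pump [ 683. -342.  130.]
scanner [456. 515.  60.]
tray [686. 295.  10.]
carton [634. 436.  50.]
```

Positions so far:
- **Cap:** (530,-468), bar yaw about 30°.
- **Mouth:** about (642,-102).
- **Grip:** (515,-64), 209 mm from a pivot at (712,6), which fits a bracket yaw of about 0.045.

Next, the planner for the rows, and the transit.

```bash
cat >> h.py <<'E'
from scipy.spatial.transform import Rotation as Ro
def pose():
    s=env.state(); R=Ro.from_euler('xyz',s["tcp_rot"]).as_matrix()
    return np.r_[s["eef_pos"],np.degrees(np.arctan2(R[1,1],R[0,1]))]
def plan(way,start=None,step=45,dturn=8.4):
    """rows of (linear, turn) for a tool pointing down through way-points x,y,z,yaw(deg)"""
    p=np.array(pose() if start is None else start,float); L=[];T=[]
    for w in way:
        d=np.array(w)-p; n=max(1,int(np.ceil(max(np.linalg.norm(d[:3])/step,abs(d[3])/dturn)-1e-6))); p0=p.copy()
        for i in range(1,n+1):
            e=p0+d*i/n-p; a=np.radians(p[3]); c,s=np.cos(a),np.sin(a)
            l=np.round(np.array([-e[2],e[0]*c+e[1]*s,e[0]*s-e[1]*c])/500,3); t=round(-e[3]/180,4)
            L.append(l.tolist());T.append(t); l=l*500
            p=p+[l[1]*c+l[2]*s,l[1]*s-l[2]*c,-l[0],-t*180]
    for i in range(0,len(L),5): print(L[i:i+5],T[i:i+5])
    print("end",p.round(1))
E
python3 -c "
from h import *
plan([(500,250,300,25),(600,-100,300,-25),(530,-468,250,-60),(530,-468,110,-60)],step=48)"
```

```text
[[-0.024, -0.041, 0.077], [-0.025, -0.036, 0.08], [-0.024, -0.029, 0.083], [-0.024, -0.022, 0.085], [-0.025, -0.016, 0.086]] [np.float64(0.0247), np.float64(0.0247), np.float64(0.0246), np.float64(0.0247), np.float64(0.0247)]
[[-0.024, -0.01, 0.087], [-0.024, -0.002, 0.088], [-0.024, 0.004, 0.087], [-0.025, 0.011, 0.087], [0.0, -0.014, 0.09]] [np.float64(0.0247), np.float64(0.0246), np.float64(0.0247), np.float64(0.0247), np.float64(0.0347)]
[[0.0, -0.005, 0.091], [0.0, 0.006, 0.091], [0.0, 0.015, 0.089], [0.0, 0.025, 0.088], [0.0, 0.035, 0.084]] [np.float64(0.0347), np.float64(0.0348), np.float64(0.0347), np.float64(0.0347), np.float64(0.0347)]
[[0.0, 0.043, 0.08], [0.0, 0.052, 0.075], [0.013, 0.023, 0.091], [0.012, 0.03, 0.089], [0.013, 0.036, 0.086]] [np.float64(0.0347), np.float64(0.0348), np.float64(0.0243), np.float64(0.0243), np.float64(0.0243)]
[[0.012, 0.043, 0.083], [0.013, 0.05, 0.08], [0.012, 0.055, 0.075], [0.013, 0.06, 0.072], [0.012, 0.066, 0.066]] [np.float64(0.0243), np.float64(0.0243), np.float64(0.0243), np.float64(0.0243), np.float64(0.0243)]
[[0.093, 0.0, -0.0], [0.094, 0.0, -0.0], [0.093, 0.0, -0.0]] [np.float64(0.0), np.float64(0.0), np.float64(0.0)]
end [ 529.8 -467.8  110.1  -60. ]
```

>>> {"fn": "carry_out", "kwargs": {
  "grip": [-1,-1,-1,-1,-1],
  "linear": [
    [-0.024,-0.041,0.077],
    [-0.025,-0.036,0.08],
    [-0.024,-0.029,0.083],
    [-0.024,-0.022,0.085],
    [-0.025,-0.016,0.086]
  ],
  "turn": [0.0247,0.0247,0.0246,0.0247,0.0247]
}}

```text
t: 0.6
eef_pos: [396.2, 389.3, 252.4]
tcp_rot: [-1.644, 1.57, -2.472]
ft_force: [0.3, 0.8, -0.6]
opening: 0.998
```

>>> {"fn": "carry_out", "kwargs": {
  "grip": [-1,-1,-1,-1,-1],
  "linear": [
    [-0.024,-0.01,0.087],
    [-0.024,-0.002,0.088],
    [-0.024,0.004,0.087],
    [-0.025,0.011,0.087],
    [0,-0.014,0.09]
  ],
  "turn": [0.0247,0.0246,0.0247,0.0247,0.0347]
}}

```text
t: 1.1
eef_pos: [514.5, 205.2, 301.7]
tcp_rot: [1.561, 1.569, 0.314]
ft_force: [0.0, 0.1, -0.3]
opening: 1.004
```

>>> {"fn": "carry_out", "kwargs": {
  "grip": [-1,-1,-1,-1,-1],
  "linear": [
    [0,-0.005,0.091],
    [0,0.006,0.091],
    [0,0.015,0.089],
    [0,0.025,0.088],
    [0,0.035,0.084]
  ],
  "turn": [0.0347,0.0348,0.0347,0.0347,0.0347]
}}

```text
t: 1.6
eef_pos: [575.4, -14.2, 300.5]
tcp_rot: [-1.801, 1.57, 2.689]
ft_force: [0.2, 0.6, 1.1]
opening: 0.997
```

Tracking well; continuing.

>>> {"fn": "carry_out", "kwargs": {
  "grip": [-1,-1,-1,-1,-1],
  "linear": [
    [0,0.043,0.08],
    [0,0.052,0.075],
    [0.013,0.023,0.091],
    [0.012,0.03,0.089],
    [0.013,0.036,0.086]
  ],
  "turn": [0.0347,0.0348,0.0243,0.0243,0.0243]
}}

```text
t: 2.1
eef_pos: [573.1, -239.6, 281.0]
tcp_rot: [-1.604, 1.57, 2.44]
ft_force: [1.1, -0.6, 0.3]
opening: 1.0
```

>>> {"fn": "carry_out", "kwargs": {
  "grip": [-1,-1,-1,-1,-1],
  "linear": [
    [0.012,0.043,0.083],
    [0.013,0.05,0.08],
    [0.012,0.055,0.075],
    [0.013,0.06,0.072],
    [0.012,0.066,0.066]
  ],
  "turn": [0.0243,0.0243,0.0243,0.0243,0.0243]
}}

```text
t: 2.6
eef_pos: [529.1, -469.4, 249.9]
tcp_rot: [-1.491, 1.57, 2.171]
ft_force: [0.7, 0.6, 0.1]
opening: 0.999
```

>>> {"fn": "carry_out", "kwargs": {
  "grip": [-1,-1,-1,-1],
  "linear": [
    [0.09,0,0],
    [0.09,0,0],
    [0.09,0,0],
    [0,0,0]
  ],
  "turn": [0,0,0,0]
}}

```text
t: 3.0
eef_pos: [527.6, -465.5, 109.2]
tcp_rot: [-1.345, 1.56, 2.32]
ft_force: [-0.2, 0.9, -1.2]
opening: 1.004
```

```bash
python3 - <<'E'
from h import *
print(pose().round(1), env.state()["joints"].round(2))
im=cams.read_camera("scene");cv2.imwrite("pics/s1.png",im)
t=cams.read_camera("top");cv2.imwrite("pics/t1.png",t)
a=cv2.resize(im[210:340,50:180],(520,520),interpolation=cv2.INTER_CUBIC);cv2.imwrite("pics/s1c.png",a)
plan([(530,-468,33,-60)],step=25)
E
```

```text
[ 527.6 -465.5  109.2  -60. ] [-0.82  0.69  1.42  0.    1.05  0.23]
[[0.042, 0.0, 0.0], [0.041, 0.0, 0.0], [0.042, 0.0, 0.0], [0.041, 0.0, 0.0]] [np.float64(0.0), np.float64(0.0), np.float64(0.0), np.float64(0.0)]
end [ 530.1 -467.8   33.2  -60. ]
```

View pics/s1c.png

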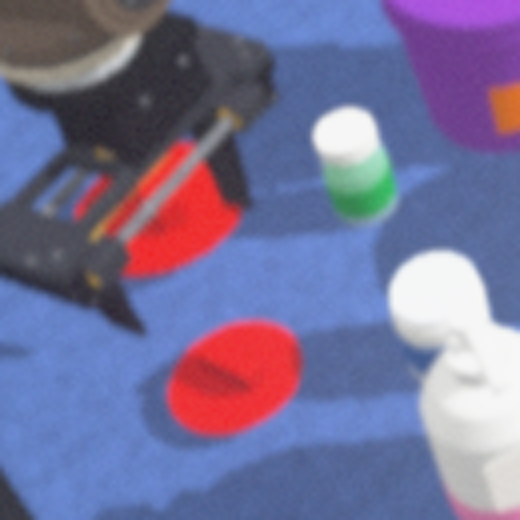

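The scene crop shows the open fingers straddling the cap region: tips at crop (240,205) and (140,330), cap at (235,375). I'll check that numerically, together with the bar direction.

```bash
python3 - <<'E'
from h import *
print(pose().round(1))
f=lambda P:((proj("scene",P)-[50,210])*4).round()
a=np.radians(-60)
for k in(-50,0,50): print("tip",f((530+k*np.cos(a),-468+k*np.sin(a),95)))
for y in(20,30,40): 
  b=np.radians(y); print(y,[f((530+k*np.cos(b),-468+k*np.sin(b),39)).tolist() for k in(-23,23)])
E
```

```text
[ 530.1 -467.8  116.2  -60. ]
tip [249. 243.]
tip [199. 303.]
tip [145. 368.]
20 [[199.0, 338.0], [248.0, 368.0]]
30 [[195.0, 343.0], [253.0, 364.0]]
40 [[191.0, 348.0], [256.0, 358.0]]
```

The predicted tips sit about 9 px lower than what I saw. I'll look again now that the arm has settled, before descending.

```bash
python3 - <<'E'
from h import *
print(pose().round(1))
S=cams.read_camera("scene");T=cams.read_camera("top");print(pose().round(1),env.state()["t"])
a=np.radians(-60)
for n,im in(("scene",S),("top",T)):
    big=cv2.resize(im,None,fx=4,fy=4,interpolation=cv2.INTER_CUBIC)
    for k in(-47.5,0,47.5):
        for z,col in((102,(0,255,255)),(116,(0,255,0)),(17,(255,255,255))):
            u=(proj(n,(530+k*np.cos(a),-468+k*np.sin(a),z))+.5)*4; cv2.circle(big,tuple(int(v) for v in u),3,col,-1)
    c=(proj(n,(530,-468,60))*4).astype(int); cv2.imwrite(f"pics/{n}2.png",big[c[1]-250:c[1]+250,c[0]-200:c[0]+200]) 
cv2.imwrite("pics/both2.png",np.hstack([cv2.imread("pics/scene2.png"),cv2.imread("pics/top2.png")]))
E
```

```text
[ 530.1 -467.8  116.2  -60. ]
[ 530.9 -468.5  118.4  -60. ] 3.2
```

View pics/both2.png

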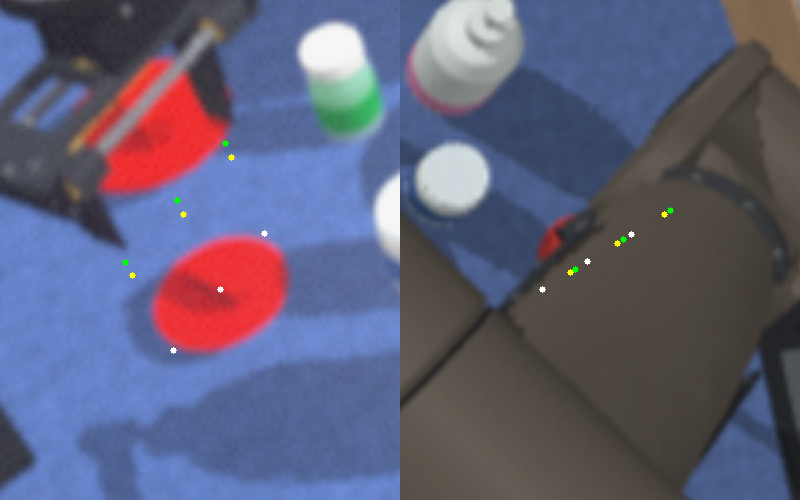

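```bash
python3 - <<'E'
from h import *
im=cv2.imread("pics/scene0.png"); big=cv2.resize(im,None,fx=6,fy=6,interpolation=cv2.INTER_CUBIC)
a=np.radians(65)
for k in(-47.5,0,47.5):
    for z,col in((177,(0,255,255)),(196,(0,255,0))):
        u=(proj("scene",(264+k*np.cos(a),566+k*np.sin(a),z))+.5)*6; cv2.circle(big,tuple(int(v) for v in u),3,col,-1)
cv2.imwrite("pics/s0c.png",big[180:680,1600:2100])
print(proj("scene",(264,566,191)))
E
```

```text
[309.07511118  99.1639328 ]
```

View pics/s0c.png

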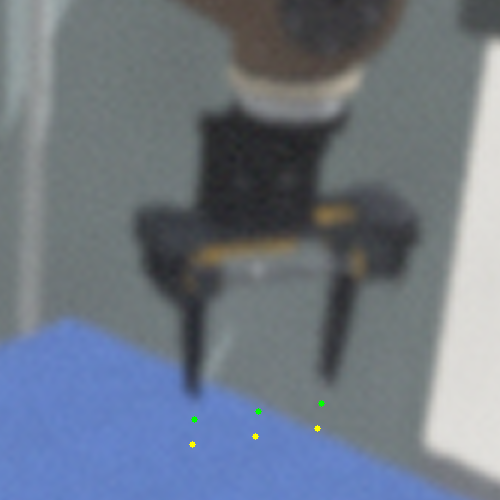

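Both views give the same result. The tips appear about 8 px (about 39 mm in z) higher than the stated TCP implies, at yaw 65° and at -60° alike. Their lateral position fits. I'll descend in stages with a force check, and let the finger closure on the bar settle it.

>>> {"fn": "carry_out", "kwargs": {
  "grip": [-1,-1,-1,-1],
  "linear": [
    [0.05,0,0],
    [0.05,0,0],
    [0.03,0,0],
    [0,0,0]
  ],
  "turn": [0,0,0,0]
}}

```text
t: 3.6
eef_pos: [529.8, -467.4, 50.3]
tcp_rot: [-1.428, 1.57, 2.237]
ft_force: [-0.7, 0.7, -0.7]
opening: 1.003
```

```bash
python3 - <<'E'
from h import *
print(ray("top",(253,352),30))
for i in range(3):
    im=cams.read_camera("scene"); s=env.state(); print(pose().round(1),s["ft_force"].round(1),s["joints"].round(4))
cv2.imwrite("pics/s3.png",cv2.resize(im[210:340,50:180],(520,520),interpolation=cv2.INTER_CUBIC))
E
```

```text
[18.10475677 -0.74788081 30.        ]
[ 530.3 -467.8   51.5  -60. ] [-0.8 -0.   0.6] [-8.1630e-01  7.4900e-01  1.4604e+00  1.0000e-04  9.3160e-01  2.3070e-01]
[ 530.5 -468.2   52.2  -60. ] [-0.1  0.2  0.3] [-8.1640e-01  7.4830e-01  1.4598e+00  1.0000e-04  9.3160e-01  2.3080e-01]
[ 530.6 -468.3   52.4  -60. ] [-0.3  0.4 -0.3] [-8.1640e-01  7.4790e-01  1.4598e+00  1.0000e-04  9.3150e-01  2.3070e-01]
```

View pics/s3.png

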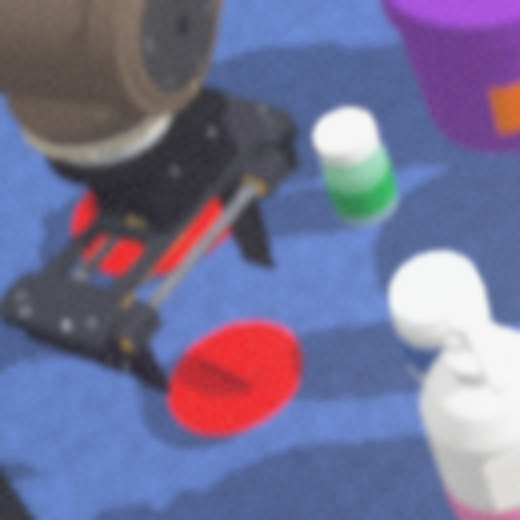

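The tips are at crop (270,265) and (168,390), and still look high with the fingers fully open. A linkage gripper would retract its tips when open. To test that, I'll raise 15 mm, close on air and measure the tip numerically.

>>> {"fn": "carry_out", "kwargs": {
  "grip": [-1,1,1,1,1],
  "linear": [
    [-0.03,0,0],
    [0,0,0],
    [0,0,0],
    [0,0,0],
    [0,0,0]
  ],
  "turn": [0,0,0,0,0]
}}

```text
t: 4.25
eef_pos: [529.8, -467.5, 65.4]
tcp_rot: [-1.601, 1.57, 2.064]
ft_force: [0.1, -0.6, 0.5]
opening: 0.723
```

>>> {"fn": "carry_out", "kwargs": {
  "grip": [1,1,1,1,1],
  "linear": [
    [0,0,0],
    [0,0,0],
    [0,0,0],
    [0,0,0],
    [0,0,0]
  ],
  "turn": [0,0,0,0,0]
}}

```text
t: 4.75
eef_pos: [529.9, -467.6, 65.6]
tcp_rot: [-2.008, 1.571, 1.657]
ft_force: [-0.1, -0.1, -0.0]
opening: 0.299
```

```bash
python3 - <<'E'
from h import *
im=cams.read_camera("scene"); p=pose(); print(p.round(1),env.state()["opening"])
big=cv2.resize(im[210:340,50:180],(520,520),interpolation=cv2.INTER_CUBIC)
for z in(p[2]-14,p[2]-5,p[2]+5,p[2]+20):
    q=(proj("scene",(p[0],p[1],z))-[50,210]+.5)*4; print(z,q.round()); cv2.circle(big,tuple(int(v) for v in q),2,(0,255,255),-1)
cv2.imwrite("pics/s4.png",big)
E
```

```text
[ 529.9 -467.6   65.6  -60. ] 0.2588134030028719
51.58137961437605 [221. 344.]
60.58137961437605 [217. 336.]
70.58137961437605 [213. 327.]
85.58137961437605 [206. 313.]
```

View pics/s4.png

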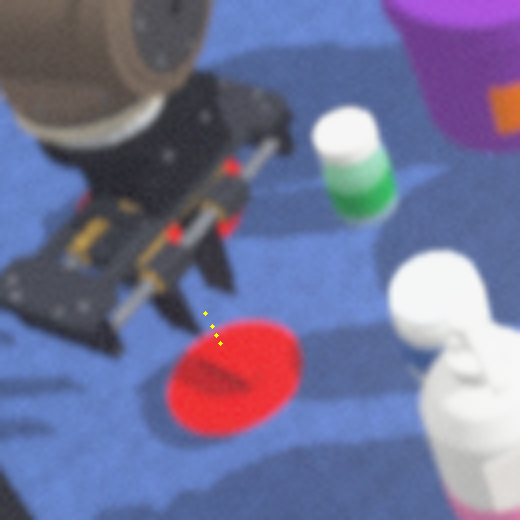

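The fingers slide in parallel, with no linkage effect. Tips are at crop (232,290) and (196,330), while the stated geometry predicts (221,344). I'll go to the stated grasp height with a partly open jaw, close, and let the opening tell.

>>> {"fn": "carry_out", "kwargs": {
  "grip": [0,0,0,0,0],
  "linear": [
    [0,0,0],
    [0,0,0],
    [0,0,0],
    [0.03,0,0],
    [0.02,0,0]
  ],
  "turn": [0,0,0,0,0]
}}

```text
t: 5.3
eef_pos: [529.6, -467.3, 39.0]
tcp_rot: [-1.454, 1.57, 2.211]
ft_force: [-1.0, -0.7, -0.4]
opening: 0.497
```

>>> {"fn": "carry_out", "kwargs": {
  "grip": [0,0,0],
  "linear": [
    [0.012,0,0],
    [0,0,0],
    [0,0,0]
  ],
  "turn": [0,0,0]
}}

```text
t: 5.6
eef_pos: [529.9, -467.6, 34.4]
tcp_rot: [-1.669, 1.57, 1.996]
ft_force: [-0.4, 0.5, 0.5]
opening: 0.5
```

>>> {"fn": "carry_out", "kwargs": {
  "grip": [1,1,1,1,1],
  "linear": [
    [0,0,0],
    [0,0,0],
    [0,0,0],
    [0,0,0],
    [0,0,0]
  ],
  "turn": [0,0,0,0,0]
}}

```text
t: 6.1
eef_pos: [530.0, -467.6, 34.7]
tcp_rot: [2.327, 1.571, -0.291]
ft_force: [0.4, 0.2, 0.9]
opening: 0.136
```

>>> {"fn": "carry_out", "kwargs": {
  "grip": [1,1,1],
  "linear": [
    [0,0,0],
    [0,0,0],
    [0,0,0]
  ],
  "turn": [0,0,0]
}}

```text
t: 6.4
eef_pos: [529.9, -467.6, 34.6]
tcp_rot: [-2.1, 1.571, 1.565]
ft_force: [0.3, -0.5, -0.3]
opening: 0.003
```

It shut completely, so the tips are not around the bar, which agrees with the camera's reading that they are higher. I'll probe down gently with shut fingers: contact after about 16 mm means the bar top and a vertical offset.

>>> {"fn": "carry_out", "kwargs": {
  "grip": [1,1,1],
  "linear": [
    [0.01,0,0],
    [0.01,0,0],
    [0,0,0]
  ],
  "turn": [0,0,0]
}}

```text
t: 6.7
eef_pos: [529.6, -467.2, 23.5]
tcp_rot: [-1.402, 1.569, 2.263]
ft_force: [-0.3, -0.2, -0.8]
opening: 0.005
```

>>> {"fn": "carry_out", "kwargs": {
  "grip": [1,1,1],
  "linear": [
    [0.003,0,0],
    [0.003,0,0],
    [0,0,0]
  ],
  "turn": [0,0,0]
}}

```text
t: 7.0
eef_pos: [529.9, -467.6, 21.4]
tcp_rot: [-1.789, 1.571, 1.876]
ft_force: [-0.5, 0.4, -0.1]
opening: 0.003
```

>>> {"fn": "carry_out", "kwargs": {
  "grip": [1,1,1],
  "linear": [
    [0.003,0,0],
    [0.003,0,0],
    [0,0,0]
  ],
  "turn": [0,0,0]
}}

```text
t: 7.3
eef_pos: [529.9, -467.5, 18.4]
tcp_rot: [-1.634, 1.57, 2.031]
ft_force: [0.2, 1.1, -0.0]
opening: 0.007
```

```bash
python3 - <<'E'
from h import *
im=cams.read_camera("scene");t=cams.read_camera("top"); p=pose(); print(p.round(1),env.state()["ft_force"].round(1))
big=cv2.resize(im[210:340,50:180],None,fx=4,fy=4,interpolation=cv2.INTER_CUBIC)
tb=cv2.resize(t[160:290,330:400],None,fx=4,fy=4,interpolation=cv2.INTER_CUBIC)
cv2.imwrite("pics/s5.png",np.hstack([big,tb])); cv2.imwrite("pics/s5raw.png",im)
E
```

```text
[ 529.9 -467.6   18.6  -60. ] [-0.3 -0.3 -0.1]
```

View pics/s5.png

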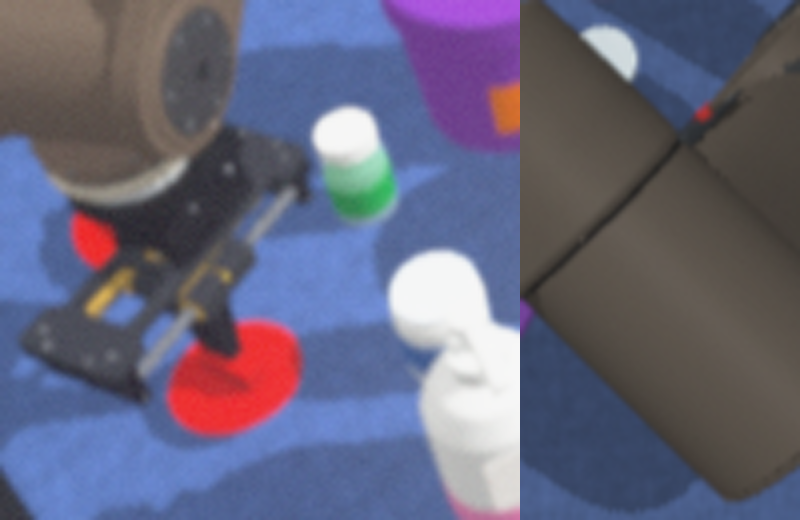

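The shut tips at crop about (233,352) now appear right over the bar's top, predicted at (224,353). That puts the true tip height about 36 mm above the reported one, with the lateral position right. I'll continue to contact to pin the offset.

>>> {"fn": "carry_out", "kwargs": {
  "grip": [1,1,1],
  "linear": [
    [0.003,0,0],
    [0.003,0,0],
    [0,0,0]
  ],
  "turn": [0,0,0]
}}

```text
t: 7.7
eef_pos: [530.0, -467.7, 15.9]
tcp_rot: [2.159, 1.571, -0.459]
ft_force: [-1.7, 0.9, 3.2]
opening: 0.007
```

>>> {"fn": "carry_out", "kwargs": {
  "grip": [1,1,1],
  "linear": [
    [0.003,0,0],
    [0.003,0,0],
    [0,0,0]
  ],
  "turn": [0,0,0]
}}

```text
t: 8.0
eef_pos: [530.1, -467.7, 15.7]
tcp_rot: [1.799, 1.57, -0.819]
ft_force: [-7.2, 7.7, 27.1]
opening: 0.004
```

Contact came at reported z≈16, where the bar top is 39 mm. So true tip z = reported + 23, a 37 mm bias. The grasp goes at reported z≈-3, which puts the tips at 20.

>>> {"fn": "carry_out", "kwargs": {
  "grip": [1,0,0,0,0],
  "linear": [
    [-0.03,0,0],
    [0,0,0],
    [0,0,0],
    [0,0,0],
    [0,0,0]
  ],
  "turn": [0,0,0,0,0]
}}

```text
t: 8.5
eef_pos: [529.7, -467.4, 26.8]
tcp_rot: [-1.399, 1.57, 2.267]
ft_force: [-1.0, 0.1, -1.1]
opening: 0.282
```

>>> {"fn": "carry_out", "kwargs": {
  "grip": [0,0,0,0,0],
  "linear": [
    [0,0,0],
    [0,0,0],
    [0.02,0,0],
    [0.016,0,0],
    [0,0,0]
  ],
  "turn": [0,0,0,0,0]
}}

```text
t: 9.0
eef_pos: [529.3, -467.0, 7.7]
tcp_rot: [-1.369, 1.568, 2.296]
ft_force: [0.0, -0.3, -0.4]
opening: 0.5
```

>>> {"fn": "carry_out", "kwargs": {
  "grip": [0,0,0],
  "linear": [
    [0.014,0,0],
    [0.008,0,0],
    [0,0,0]
  ],
  "turn": [0,0,0]
}}

```text
t: 9.3
eef_pos: [529.7, -467.3, -2.2]
tcp_rot: [-1.414, 1.57, 2.252]
ft_force: [-0.6, -0.7, 0.3]
opening: 0.499
```

No contact on the way down. Closing.

>>> {"fn": "carry_out", "kwargs": {
  "grip": [1,1,1,1,1],
  "linear": [
    [0,0,0],
    [0,0,0],
    [0,0,0],
    [0,0,0],
    [0,0,0]
  ],
  "turn": [0,0,0,0,0]
}}

```text
t: 9.8
eef_pos: [530.0, -467.7, -1.2]
tcp_rot: [2.037, 1.57, -0.581]
ft_force: [0.7, -0.8, 1.2]
opening: 0.166
```

>>> {"fn": "carry_out", "kwargs": {
  "grip": [1,1,1],
  "linear": [
    [0,0,0],
    [0,0,0],
    [0,0,0]
  ],
  "turn": [0,0,0]
}}

```text
t: 10.1
eef_pos: [530.0, -467.7, -1.2]
tcp_rot: [2.17, 1.571, -0.448]
ft_force: [-0.1, 0.5, 1.3]
opening: 0.168
```

Gripped at opening 0.168, which is 16 mm and matches the bar. The cap sits at z=0 with reported z=-1.2, so home is at reported z≈155. Lift and carry.

```bash
python3 -c "
from h import *
plan([(530,-468,219,-60),(642,-102,219,-60)],step=46)"
```

```text
[[-0.088, 0.0, 0.0], [-0.088, 0.0, 0.0], [-0.088, 0.0, 0.0], [-0.088, 0.0, 0.0], [-0.088, 0.001, 0.0]] [np.float64(-0.0), np.float64(-0.0), np.float64(-0.0), np.float64(-0.0), np.float64(-0.0)]
[[-0.0, -0.058, -0.062], [-0.0, -0.058, -0.062], [-0.0, -0.058, -0.063], [-0.0, -0.058, -0.062], [-0.0, -0.058, -0.062]] [np.float64(-0.0), np.float64(-0.0), np.float64(-0.0), np.float64(-0.0), np.float64(-0.0)]
[[-0.0, -0.058, -0.062], [-0.0, -0.058, -0.062], [-0.0, -0.058, -0.062], [-0.0, -0.058, -0.063]] [np.float64(-0.0), np.float64(-0.0), np.float64(-0.0), np.float64(-0.0)]
end [ 642.3 -102.1  218.8  -60. ]
```

>>> {"fn": "carry_out", "kwargs": {
  "grip": [1,1,1,1,1],
  "linear": [
    [-0.04,0,0],
    [-0.088,0,0],
    [-0.088,0,0],
    [-0.088,0,0],
    [-0.088,0,0]
  ],
  "turn": [0,0,0,0,0]
}}

```text
t: 10.6
eef_pos: [529.7, -467.4, 196.3]
tcp_rot: [-1.621, 1.57, 2.044]
ft_force: [-0.1, 0.2, -1.3]
opening: 0.168
```

>>> {"fn": "carry_out", "kwargs": {
  "grip": [1,1,1,1,1],
  "linear": [
    [-0.048,0,0],
    [0,-0.058,-0.062],
    [0,-0.058,-0.062],
    [0,-0.058,-0.063],
    [0,-0.058,-0.062]
  ],
  "turn": [0,0,0,0,0]
}}

```text
t: 11.1
eef_pos: [579.8, -303.3, 218.5]
tcp_rot: [-1.558, 1.57, 2.107]
ft_force: [0.2, 0.4, -0.4]
opening: 0.167
```

>>> {"fn": "carry_out", "kwargs": {
  "grip": [1,1,1,1,1],
  "linear": [
    [0,-0.058,-0.062],
    [0,-0.058,-0.062],
    [0,-0.058,-0.062],
    [0,-0.058,-0.062],
    [0,-0.058,-0.063]
  ],
  "turn": [0,0,0,0,0]
}}

```text
t: 11.6
eef_pos: [642.0, -99.8, 218.5]
tcp_rot: [-1.201, 1.571, 2.464]
ft_force: [0.7, -0.4, -0.9]
opening: 0.162
```

>>> {"fn": "carry_out", "kwargs": {
  "grip": [1,1,1,1,1],
  "linear": [
    [0,0,0],
    [0,0,0],
    [0,0,0],
    [0,0,0],
    [0,0,0]
  ],
  "turn": [0,0,0,0,0]
}}

```text
t: 12.1
eef_pos: [641.7, -102.7, 218.6]
tcp_rot: [-1.449, 1.571, 2.215]
ft_force: [0.2, 0.7, -0.1]
opening: 0.166
```

```bash
python3 - <<'E'
from h import *
im=cams.read_camera("scene"); p=pose(); print(p.round(1),env.state()["opening"])
cv2.imwrite("pics/s6raw.png",im)
m=mask(im,(172,8)); m[:, :200]=0; m[:,300:]=0
for c in blobs(m,30): print(cv2.boundingRect(c),cv2.contourArea(c),"flange z%.0f"%(p[2]+1.2+15),circ("scene",c,p[2]+1.2+15), "z168",circ("scene",c,168))
cv2.imwrite("pics/s6.png",cv2.resize(im[130:290,170:330],None,fx=3.5,fy=3.5,interpolation=cv2.INTER_CUBIC))
E
```

```text
[ 641.7 -102.5  218.7  -60.1] 0.1656805706381668
(222, 196, 35, 41) 956.5 flange z235 (array([ 670.11656817, -123.88411028]), np.float64(65.66961132690238)) z168 (array([613.46553988, -82.37851446]), np.float64(72.81002182826195))
```

View pics/s6.png

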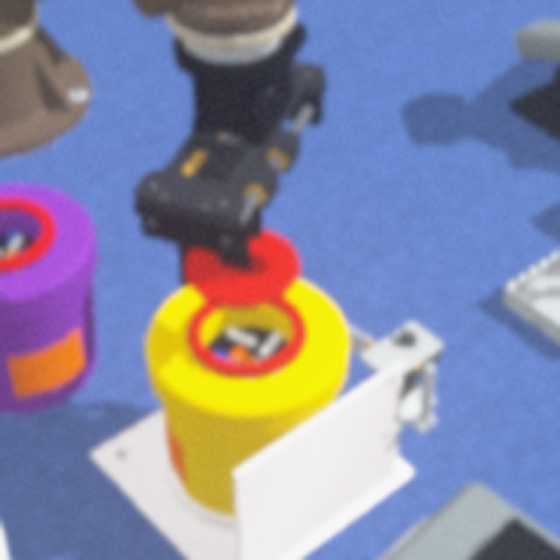

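The cap is held level over the mouth: its flange is centred at crop about (242,268) and the collar at (246,337). I'll fit both outlines in the same view for the relative offset.

```bash
python3 - <<'E'
from h import *
from scipy.optimize import least_squares
im=cv2.imread("pics/s6raw.png"); m=mask(im,(172,8)); m[:, :200]=0; m[:,300:]=0
c=max(blobs(m,30),key=cv2.contourArea)[:,0].astype(float)
def fit(P,z,r):
    W=np.array([ray("scene",p,z)[:2] for p in P])
    s=least_squares(lambda q:np.hypot(*(W-q).T)-r,W.mean(0),loss="soft_l1",f_scale=2); return s.x.round(1),np.abs(s.fun).mean().round(1)
up=c[(c[:,1]<211)&((c[:,0]>247)|(c[:,0]<226)|(c[:,1]>203))]
up=c[((c[:,0]>246)&(c[:,1]<213))|((c[:,0]<226)&(c[:,1]>205)&(c[:,1]<213))]
for r in(43,42): print("cap top edge z237",fit(up,237,r),"z235",fit(up,235,r),len(up))
lo=c[c[:,1]>222]
for r in(47,46): print("collar z168",fit(lo,168,r),len(lo))
T=cv2.imread("pics/top0.png"); mt=mask(T,(172,8)); mt[:,:262]=0; mt[:,297:]=0; mt[:135]=0;mt[177:]=0
ct=max(blobs(mt,30),key=cv2.contourArea)[:,0].astype(float)
W=np.array([ray("top",p,168)[:2] for p in ct]); s=least_squares(lambda q:np.hypot(*(W-q[:2]).T)-q[2],[640,-100,46],loss="soft_l1",f_scale=2); print("top collar",s.x.round(1))
S0=cv2.imread("pics/scene0.png"); ms=mask(S0,(172,8)); ms[:,:215]=0; ms[:,265:]=0
cs=max(blobs(ms,30),key=cv2.contourArea)[:,0].astype(float); print("scene0 collar",fit(cs,168,47))
E
```

```text
cap top edge z237 (array([ 640.6, -104.6]), np.float64(1.8)) z235 (array([ 638.9, -103.2]), np.float64(1.7)) 26
cap top edge z237 (array([ 641.3, -104.2]), np.float64(1.1)) z235 (array([ 639.6, -102.9]), np.float64(1.1)) 26
collar z168 (array([ 640.9, -100.1]), np.float64(1.7)) 44
collar z168 (array([ 641.8, -100.9]), np.float64(1.4)) 44
top collar [ 640.1 -100.4   43.7]
scene0 collar (array([ 644.1, -102.7]), np.float64(4.2))
```

The cap is about 2-3 mm towards -y of the mouth. I'll shift it slightly and lower in stages.

>>> {"fn": "carry_out", "kwargs": {
  "grip": [1,1,1],
  "linear": [
    [0.05,-0.003,-0.002],
    [0.04,0,0],
    [0,0,0]
  ],
  "turn": [0,0,0]
}}

```text
t: 12.45
eef_pos: [640.8, -100.0, 171.2]
tcp_rot: [-0.79, 1.566, 2.875]
ft_force: [0.6, 0.0, -1.0]
opening: 0.168
```

>>> {"fn": "carry_out", "kwargs": {
  "grip": [1,1,1,1],
  "linear": [
    [0.008,0,0],
    [0.008,0,0],
    [0,0,0],
    [0,0,0]
  ],
  "turn": [0,0,0,0]
}}

```text
t: 12.85
eef_pos: [642.2, -99.9, 166.1]
tcp_rot: [2.494, 1.57, -0.124]
ft_force: [0.2, -1.1, -0.1]
opening: 0.164
```

>>> {"fn": "carry_out", "kwargs": {
  "grip": [1,1,1,1],
  "linear": [
    [0.006,0,0],
    [0.004,0,0],
    [0,0,0],
    [0,0,0]
  ],
  "turn": [0,0,0,0]
}}

```text
t: 13.25
eef_pos: [642.0, -99.8, 160.6]
tcp_rot: [-1.608, 1.571, 2.057]
ft_force: [0.2, -0.5, -0.8]
opening: 0.172
```

>>> {"fn": "carry_out", "kwargs": {
  "grip": [1,1,1,1],
  "linear": [
    [0.004,0,0],
    [0.004,0,0],
    [0,0,0],
    [0,0,0]
  ],
  "turn": [0,0,0,0]
}}

```text
t: 13.65
eef_pos: [642.0, -99.8, 156.6]
tcp_rot: [-1.373, 1.571, 2.292]
ft_force: [-1.4, -0.4, -0.3]
opening: 0.166
```

>>> {"fn": "carry_out", "kwargs": {
  "grip": [1,1,1,1],
  "linear": [
    [0.004,0,0],
    [0.002,0,0],
    [0,0,0],
    [0,0,0]
  ],
  "turn": [0,0,0,0]
}}

```text
t: 14.05
eef_pos: [642.2, -99.8, 154.7]
tcp_rot: [2.414, 1.57, -0.204]
ft_force: [-1.8, -0.3, 7.7]
opening: 0.167
```

It made contact exactly at the predicted home height with 7.7 N. I'll press a touch, release and rise.

>>> {"fn": "carry_out", "kwargs": {
  "grip": [1,1,0,0,0],
  "linear": [
    [0.002,0,0],
    [0,0,0],
    [0,0,0],
    [0,0,0],
    [0,0,0]
  ],
  "turn": [0,0,0,0,0]
}}

```text
t: 14.55
eef_pos: [642.0, -99.8, 152.4]
tcp_rot: [-1.113, 1.57, 2.552]
ft_force: [0.2, -0.5, 0.2]
opening: 0.366
```

>>> {"fn": "carry_out", "kwargs": {
  "grip": [0,0,0,0,0],
  "linear": [
    [0,0,0],
    [-0.02,0,0],
    [-0.04,0,0],
    [-0.05,0,0],
    [-0.05,0,0]
  ],
  "turn": [0,0,0,0,0]
}}

```text
t: 15.05
eef_pos: [642.0, -99.8, 234.1]
tcp_rot: [-2.714, 1.571, 0.951]
ft_force: [-0.5, -0.4, -0.6]
opening: 0.501
```

```bash
python3 - <<'E'
from h import *
p=pose();print(p.round(1))
# pivot from front-plate yaw etc: grip est (515.3,-64.2); move over it, yaw 110, reported z = true-37
plan([(560,-80,240,10),(515.3,-64.2,240,109.7)],step=40)
E
```

```text
[642.  -99.8 234.1 -60. ]
[[-0.001, -0.013, 0.014], [-0.002, -0.014, 0.011], [-0.001, -0.017, 0.01], [-0.001, -0.017, 0.007], [-0.002, -0.018, 0.005]] [np.float64(-0.0432), np.float64(-0.0432), np.float64(-0.0432), np.float64(-0.0432), np.float64(-0.0432)]
[[-0.001, -0.019, 0.003], [-0.001, -0.018, -0.0], [-0.002, -0.019, -0.003], [-0.001, -0.018, -0.005], [0.0, -0.007, -0.004]] [np.float64(-0.0433), np.float64(-0.0432), np.float64(-0.0432), np.float64(-0.0432), np.float64(-0.0462)]
[[0.0, -0.006, -0.005], [0.0, -0.006, -0.005], [0.0, -0.004, -0.007], [0.0, -0.004, -0.007], [0.0, -0.002, -0.007]] [np.float64(-0.0461), np.float64(-0.0462), np.float64(-0.0461), np.float64(-0.0462), np.float64(-0.0461)]
[[0.0, -0.002, -0.008], [0.0, -0.0, -0.008], [0.0, 0.001, -0.008], [0.0, 0.002, -0.007], [0.0, 0.003, -0.008]] [np.float64(-0.0462), np.float64(-0.0461), np.float64(-0.0462), np.float64(-0.0462), np.float64(-0.0461)]
[[0.0, 0.004, -0.007]] [np.float64(-0.0462)]
end [515.1 -64.1 240.1 109.7]
```

>>> {"fn": "carry_out", "kwargs": {
  "grip": [0,0,0,0,0],
  "linear": [
    [-0.001,-0.013,0.014],
    [-0.002,-0.014,0.011],
    [-0.001,-0.017,0.01],
    [-0.001,-0.017,0.007],
    [-0.002,-0.018,0.005]
  ],
  "turn": [-0.0432,-0.0432,-0.0432,-0.0432,-0.0432]
}}

```text
t: 15.55
eef_pos: [596.2, -88.6, 236.9]
tcp_rot: [1.835, 1.57, -0.099]
ft_force: [-0.8, -0.7, 0.2]
opening: 0.499
```

>>> {"fn": "carry_out", "kwargs": {
  "grip": [0,0,0,0,0],
  "linear": [
    [-0.001,-0.019,0.003],
    [-0.001,-0.018,0],
    [-0.002,-0.019,-0.003],
    [-0.001,-0.018,-0.005],
    [0,-0.007,-0.004]
  ],
  "turn": [-0.0433,-0.0432,-0.0432,-0.0432,-0.0462]
}}

```text
t: 16.05
eef_pos: [555.6, -78.5, 239.5]
tcp_rot: [1.114, 1.57, -0.131]
ft_force: [0.2, 0.1, 0.1]
opening: 0.5
```

>>> {"fn": "carry_out", "kwargs": {
  "grip": [0,0,0,0,0],
  "linear": [
    [0,-0.006,-0.005],
    [0,-0.006,-0.005],
    [0,-0.004,-0.007],
    [0,-0.004,-0.007],
    [0,-0.002,-0.007]
  ],
  "turn": [-0.0461,-0.0462,-0.0461,-0.0462,-0.0461]
}}

```text
t: 16.55
eef_pos: [537.8, -72.0, 239.4]
tcp_rot: [0.383, 1.57, -0.137]
ft_force: [0.5, 0.6, 0.1]
opening: 0.501
```

>>> {"fn": "carry_out", "kwargs": {
  "grip": [0,0,0,0,0],
  "linear": [
    [0,-0.002,-0.008],
    [0,0,-0.008],
    [0,0.001,-0.008],
    [0,0.002,-0.007],
    [0,0.003,-0.008]
  ],
  "turn": [-0.0462,-0.0461,-0.0462,-0.0462,-0.0461]
}}

```text
t: 17.05
eef_pos: [519.0, -65.4, 239.4]
tcp_rot: [-0.359, 1.57, -0.154]
ft_force: [1.1, -0.3, -0.3]
opening: 0.504
```

>>> {"fn": "carry_out", "kwargs": {
  "grip": [-0.4,-0.4,-0.4,-0.4],
  "linear": [
    [0,0.004,-0.007],
    [0,0,0],
    [0,0,0],
    [0,0,0]
  ],
  "turn": [-0.0462,0,0,0]
}}

```text
t: 17.45
eef_pos: [515.3, -64.2, 238.8]
tcp_rot: [-0.371, 1.57, -0.03]
ft_force: [-0.1, 0.2, -0.5]
opening: 0.694
```

```bash
python3 - <<'E'
from h import *
print(pose().round(1),env.state()["joints"].round(2))
S=cams.read_camera("scene");cv2.imwrite("pics/s7raw.png",S);T=cams.read_camera("top");cv2.imwrite("pics/t7raw.png",T)
a=cv2.resize(S[130:280,180:310],None,fx=4,fy=4,interpolation=cv2.INTER_CUBIC)
b=cv2.resize(T[120:220,235:300],None,fx=4,fy=4,interpolation=cv2.INTER_CUBIC)
b=cv2.copyMakeBorder(b,0,200,0,0,cv2.BORDER_CONSTANT)
cv2.imwrite("pics/s7.png",np.hstack([a,b])); print(a.shape,b.shape)
E
```

```text
[515.3 -64.2 238.8 109.5] [-0.25  0.29  1.75  0.    1.1  -2.16]
(600, 520, 3) (600, 260, 3)
```

View pics/s7.png

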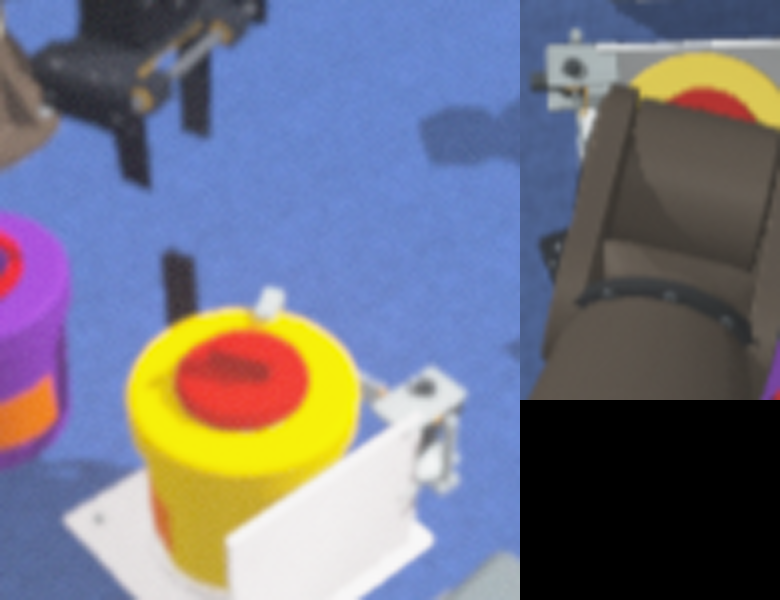

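The cap is flat in the collar at crop (241,378). The tongue is at (268,303), the black grip's top at (178,255), and the fingers are straddling above it with tips at (137,185) and (197,135). Numeric check before descending:

```bash
python3 - <<'E'
from h import *
from scipy.optimize import least_squares
im=cv2.imread("pics/s7raw.png"); m=mask(im,(172,8)); m[:, :215]=0; m[:,300:]=0
c=max(blobs(m,30),key=cv2.contourArea); P=c[:,0].astype(float)
for z in(173,168,182):
    W=np.array([ray("scene",p,z)[:2] for p in P]); s=least_squares(lambda q:np.hypot(*(W-q[:2]).T)-q[2],[640,-100,43],loss="soft_l1",f_scale=2); print("cap",z,s.x.round(1),np.abs(s.fun).mean())
g=(np.array([178,257])/4+[180,130]); print("grip top",ray("scene",g,174.5).round(1))
t=(np.array([167,160])/4+[180,130]); print("tip mid",ray("scene",t,262).round(1))
m=np.zeros(im.shape[:2],np.uint8); r=im[188:212,216:234]; m[188:212,216:234]=r.max(2)<85
for c in blobs(m,5): print(cv2.boundingRect(c),cv2.minAreaRect(c))
E
```

```text
cap 173 [ 648.6 -105.7   42.8] 0.9062353836883553
cap 168 [ 644.6 -102.7   43.1] 0.91290213004537
cap 182 [ 655.8 -111.    42.2] 0.8942341224433185
grip top [521.3 -64.4 174.5]
tip mid [518.  -65.3 262. ]
(222, 194, 6, 16) ((224.5, 201.5), (15.0, 5.0), 90.0)
```

The cap outline agrees with the collar at z≈168-170, and the grip and tip midpoints agree within about 3 mm. Descending around the grip, to reported z≈108, with tips at a true height of about 131 mm.

>>> {"fn": "carry_out", "kwargs": {
  "grip": [-0.4,-0.4,-0.4,-0.4,-0.4],
  "linear": [
    [0.08,0,0.002],
    [0.06,0,0.002],
    [0,0,0],
    [0,0,0],
    [0,0,0]
  ],
  "turn": [0,0,0,0,0]
}}

```text
t: 18.05
eef_pos: [517.8, -63.7, 170.1]
tcp_rot: [-0.555, 1.569, -0.211]
ft_force: [-0.4, -0.4, -0.9]
opening: 0.699
```

>>> {"fn": "carry_out", "kwargs": {
  "grip": [-0.4,-0.4,-0.4,-0.4,-0.4],
  "linear": [
    [0.04,0,0],
    [0.04,0,0],
    [0.04,0,0],
    [0,0,0],
    [0,0,0]
  ],
  "turn": [0,0,0,0,0]
}}

```text
t: 18.55
eef_pos: [517.6, -63.6, 109.9]
tcp_rot: [-0.527, 1.57, -0.183]
ft_force: [0.6, -0.2, -0.0]
opening: 0.699
```

>>> {"fn": "carry_out", "kwargs": {
  "grip": [1,1,1,1,1],
  "linear": [
    [0,0,0],
    [0,0,0],
    [0,0,0],
    [0,0,0],
    [0,0,0]
  ],
  "turn": [0,0,0,0,0]
}}

```text
t: 19.05
eef_pos: [517.0, -63.4, 108.8]
tcp_rot: [-0.159, 1.571, 0.185]
ft_force: [1.1, 0.5, -0.7]
opening: 0.341
```

>>> {"fn": "carry_out", "kwargs": {
  "grip": [1,1,1,1,1],
  "linear": [
    [0,0,0],
    [0,0,0],
    [0,0,0],
    [0,0,0],
    [0,0,0]
  ],
  "turn": [0,0,0,0,0]
}}

```text
t: 19.55
eef_pos: [517.1, -63.6, 108.6]
tcp_rot: [-0.357, 1.571, -0.013]
ft_force: [-0.3, -2.5, -0.3]
opening: 0.145
```

```bash
python3 -c "
from h import *
s=env.state();print(pose().round(1),s['opening'],s['ft_force'].round(1),s['moment'].round(2))"
```

```text
[517.1 -63.6 108.6 109.7] 0.14468269662536012 [-0.3 -2.5 -0.3] [-0.38  0.03 -0.39]
```

It gripped at opening 0.145, about 14 mm, which matches the grip's thickness. Now the arc about the pivot.

```bash
python3 - <<'E'
from h import *
p=pose(); c=np.array([712.2,6.3]); v=p[:2]-c; r=np.hypot(*v); a0=np.degrees(np.arctan2(v[1],v[0])); print(r,a0%360)
plan([(*(c+r*np.array([np.cos(np.radians(a0-d)),np.sin(np.radians(a0-d))])),p[2],p[3]-d) for d in np.arange(6,73,6)],start=p,dturn=8.5)
E
```

```text
207.27751759656567 199.7141735441592
[[-0.0, 0.043, 0.002], [-0.0, 0.044, 0.002], [-0.0, 0.043, 0.003], [-0.0, 0.043, 0.002], [-0.0, 0.044, 0.002]] [np.float64(0.0333), np.float64(0.0334), np.float64(0.0333), np.float64(0.0333), np.float64(0.0334)]
[[-0.0, 0.043, 0.002], [-0.0, 0.043, 0.003], [-0.0, 0.044, 0.002], [-0.0, 0.043, 0.002], [-0.0, 0.043, 0.002]] [np.float64(0.0333), np.float64(0.0333), np.float64(0.0334), np.float64(0.0333), np.float64(0.0333)]
[[-0.0, 0.044, 0.003], [-0.0, 0.043, 0.002]] [np.float64(0.0334), np.float64(0.0333)]
end [585.4 170.2 108.6  37.7]
```

>>> {"fn": "carry_out", "kwargs": {
  "grip": [1,1,1,1],
  "linear": [
    [0,0.022,0],
    [0,0.021,0.001],
    [0,0.044,0.002],
    [0,0,0]
  ],
  "turn": [0.0167,0.0167,0.0333,0]
}}

```text
t: 19.95
eef_pos: [507.0, -20.1, 108.6]
tcp_rot: [-0.292, 1.569, -0.16]
ft_force: [2.9, -5.8, -4.5]
opening: 0.147
```

```bash
python3 -c "
from h import *
s=env.state();p=pose();v=p[:2]-[712.2,6.3];print(p.round(1),s['opening'],s['ft_force'].round(1),s['moment'].round(2),np.hypot(*v),np.degrees(np.arctan2(v[1],v[0]))%360)"
```

```text
[507.  -20.1 108.6  97.5] 0.14656362422103844 [ 2.9 -5.8 -4.5] [-0.92 -0.33 -0.49] 206.92221635003347 187.34022594161524
```

Following the arc with about 5 N spring force. Continuing.

>>> {"fn": "carry_out", "kwargs": {
  "grip": [1,1,1,1],
  "linear": [
    [0,0.043,0.002],
    [0,0.043,0.002],
    [0,0.044,0.003],
    [0,0.043,0.002]
  ],
  "turn": [0.0333,0.0333,0.0334,0.0333]
}}

```text
t: 20.35
eef_pos: [513.9, 64.6, 108.6]
tcp_rot: [-0.191, 1.569, -0.479]
ft_force: [12.9, -10.7, -9.4]
opening: 0.149
```

>>> {"fn": "carry_out", "kwargs": {
  "grip": [1,1,1,1],
  "linear": [
    [0,0.043,0.002],
    [0,0.043,0.003],
    [0,0.043,0.002],
    [0,0,0]
  ],
  "turn": [0.0333,0.0334,0.0333,0]
}}

```text
t: 20.75
eef_pos: [541.8, 123.4, 108.6]
tcp_rot: [-0.261, 1.569, -0.861]
ft_force: [0.9, -10.9, 3.1]
opening: 0.146
```

```bash
python3 -c "
from h import *
s=env.state();p=pose();v=p[:2]-[712.2,6.3];print(p.round(1),s['opening'],s['ft_force'].round(1),s['moment'].round(2),np.hypot(*v),np.degrees(np.arctan2(v[1],v[0]))%360)"
```

```text
[541.8 123.4 108.6  55.7] 0.14644676897804712 [  0.9 -10.9   3.1] [-1.58 -0.21  0.05] 206.74467876134497 145.51507140007422
```

>>> {"fn": "carry_out", "kwargs": {
  "grip": [1,1,1,1],
  "linear": [
    [0,0.043,0.002],
    [0,0.043,0.002],
    [0,0.02,0.001],
    [0,0,0]
  ],
  "turn": [0.0333,0.0333,0.0167,0]
}}

```text
t: 21.15
eef_pos: [576.0, 162.1, 108.6]
tcp_rot: [-1.022, 1.57, -1.881]
ft_force: [-2.6, -6.9, 4.4]
opening: 0.144
```

>>> {"fn": "carry_out", "kwargs": {
  "grip": [1,1,1],
  "linear": [
    [0,0.011,0],
    [0,0,0],
    [0,0,0]
  ],
  "turn": [0.0083,0,0]
}}

```text
t: 21.45
eef_pos: [579.2, 164.9, 108.6]
tcp_rot: [-1.428, 1.569, -2.311]
ft_force: [-2.9, -6.7, 3.6]
opening: 0.15
```

```bash
python3 -c "
from h import *
s=env.state();p=pose();v=p[:2]-[712.2,6.3];print(p.round(1),s['opening'],s['ft_force'].round(1),s['moment'].round(2),np.hypot(*v),np.degrees(np.arctan2(v[1],v[0]))%360)"
```

```text
[579.2 164.9 108.6  39.4] 0.1504437269523154 [-2.9 -6.7  3.6] [-0.88  0.22  0.67] 207.01209232371704 129.98980513435626
```

>>> {"fn": "carry_out", "kwargs": {
  "grip": [1,1,1],
  "linear": [
    [0,0.012,0],
    [0,0,0],
    [0,0,0]
  ],
  "turn": [0.009,0,0]
}}

```text
t: 21.75
eef_pos: [583.8, 168.7, 108.6]
tcp_rot: [-1.451, 1.569, -2.363]
ft_force: [-3.4, -6.1, 3.7]
opening: 0.146
```

>>> {"fn": "carry_out", "kwargs": {
  "grip": [1,1,1],
  "linear": [
    [0,0.006,0],
    [0,0,0],
    [0,0,0]
  ],
  "turn": [0.004,0,0]
}}

```text
t: 22.05
eef_pos: [586.0, 170.5, 108.6]
tcp_rot: [-1.508, 1.569, -2.433]
ft_force: [-5.0, -5.8, 2.8]
opening: 0.151
```

```bash
python3 -c "
from h import *
s=env.state();p=pose();v=p[:2]-[712.2,6.3];print(p.round(1),s['opening'],s['ft_force'].round(1),s['moment'].round(2),np.hypot(*v),np.degrees(np.arctan2(v[1],v[0]))%360)"
```

```text
[586.  170.5 108.6  37. ] 0.1513978301351764 [-5.  -5.8  2.8] [-0.89  0.34  0.65] 207.06166358539463 127.54172011243203
```

>>> {"fn": "carry_out", "kwargs": {
  "grip": [1,1,1],
  "linear": [
    [0,0.006,0],
    [0,0,0],
    [0,0,0]
  ],
  "turn": [0.0045,0,0]
}}

```text
t: 22.35
eef_pos: [587.5, 171.6, 108.6]
tcp_rot: [-1.626, 1.566, -2.565]
ft_force: [-9.2, -10.2, 6.4]
opening: 0.148
```

>>> {"fn": "carry_out", "kwargs": {
  "grip": [1,1,1],
  "linear": [
    [0,0.006,0],
    [0,0,0],
    [0,0,0]
  ],
  "turn": [0.0045,0,0]
}}

```text
t: 22.65
eef_pos: [588.1, 172.1, 108.5]
tcp_rot: [-1.674, 1.562, -2.627]
ft_force: [-17.4, -19.0, 10.6]
opening: 0.146
```

>>> {"fn": "carry_out", "kwargs": {
  "grip": [1,1,1],
  "linear": [
    [0,0.006,0],
    [0,0,0],
    [0,0,0]
  ],
  "turn": [0,0,0]
}}

```text
t: 22.95
eef_pos: [588.6, 172.6, 108.4]
tcp_rot: [-1.708, 1.557, -2.66]
ft_force: [-27.0, -27.1, 18.4]
opening: 0.15
```

The force rises sharply from about 73° of travel (13, 26, then 38 N), so the arm is against its stop. I'll dwell, then do a final check.

>>> {"fn": "carry_out", "kwargs": {
  "grip": [1,1,1,1,1],
  "linear": [
    [0,-0.002,0],
    [0,0,0],
    [0,0,0],
    [0,0,0],
    [0,0,0]
  ],
  "turn": [0,0,0,0,0]
}}

```text
t: 23.45
eef_pos: [588.4, 172.4, 108.4]
tcp_rot: [-1.702, 1.558, -2.655]
ft_force: [-24.0, -24.2, 16.4]
opening: 0.151
```

```bash
python3 - <<'E'
from h import *
from scipy.optimize import least_squares
S=cams.read_camera("scene");T=cams.read_camera("top");s=env.state();p=pose();v=p[:2]-[712.2,6.3]
print(p.round(1),s["opening"],s["ft_force"].round(1),s["qvel"].round(4),np.degrees(np.arctan2(v[1],v[0])))
m=mask(S,(172,8)); m[:, :215]=0; m[:,300:]=0
P=max(blobs(m,30),key=cv2.contourArea)[:,0].astype(float)
W=np.array([ray("scene",q,168)[:2] for q in P]); r=least_squares(lambda q:np.hypot(*(W-q[:2]).T)-q[2],[640,-100,43],loss="soft_l1",f_scale=2); print("cap scene z168",r.x.round(1))
m=mask(T,(172,8)); m[:,:255]=0;m[:,305:]=0;m[:130]=0;m[180:]=0
for c in blobs(m,30):
    W=np.array([ray("top",q,172)[:2] for q in c[:,0].astype(float)]); r=least_squares(lambda q:np.hypot(*(W-q[:2]).T)-q[2],[640,-100,43],loss="soft_l1",f_scale=2); print("cap top z172",r.x.round(1))
a=cv2.resize(S[100:300,170:340],None,fx=2.6,fy=2.6,interpolation=cv2.INTER_CUBIC);b=cv2.resize(T[100:250,200:330],None,fx=2.6,fy=2.6,interpolation=cv2.INTER_CUBIC)
b=cv2.copyMakeBorder(b,0,a.shape[0]-b.shape[0],0,0,cv2.BORDER_CONSTANT); cv2.imwrite("pics/end.png",np.hstack([a,b]))
E
```

```text
[588.4 172.4 108.4  35.4] 0.14962131579263893 [-24.2 -23.8  15.4] [-0.0014 -0.0006 -0.0027 -0.0006 -0.0001 -0.0009] 126.69950904794595
cap scene z168 [ 644.7 -102.8   43. ]
cap top z172 [639.3 -99.9  43.3]
```

View pics/end.png

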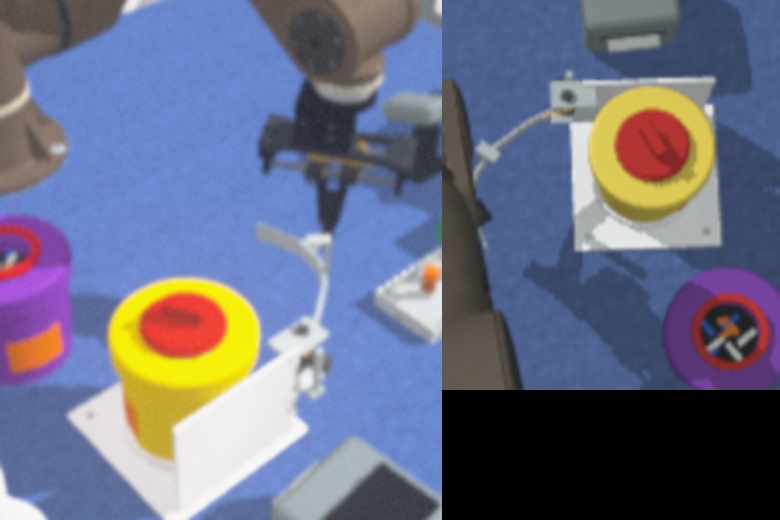

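The last picture shows the retaining arm swung right out to the +y side, held in the fingers at left-panel (330,215). The cap lies flat in the bin at (183,325), and the bin stands in its seat. The state is steady, so I'm handing in.

```bash
python3 -c "
from cell import env
print(env.job_done()); s=env.state(); print(s['t'],s['ft_force'],s['eef_pos'])"
```

```text
the job is handed in; nothing more can be done
None
the job is handed in; nothing more can be done
```

I seated the smaller red cap in the yellow bin's mouth and released it. I then swung the retaining arm back to its stop and handed the job in at about 23.5 s, still holding it. No verdict was reported.

**Last checks:**
- **Retaining arm:** it turned about 73°, against a nominal 71.6° to the stop. The wrist force rose sharply over the last few millimetres and settled at about 37 N in total, with the joints still. The fingers were on the grip at an opening of about 14 mm, the grip's thickness.
- **Cap:** it touched down within 0.1 mm of the predicted home height. At the end its outline matched the collar's to about 1 mm in each camera, and it looked flat.
- **Bin and surroundings:** the bin stood upright in its seat, and nothing in the final crops looked disturbed. I did not measure the other items one by one.

**Disagreements:**
- **Tool height:** fingertip height did not match the reported tool position; the tips stood about 37 mm higher than stated. My first closing on the cap therefore met only air. I then touched down on the cap's bar to measure the offset and used it for everything after.
- **Cameras:** the two cameras differ by about 5 mm on the bin's position, so I compared positions within a single view where it mattered.
- **Tool tilt:** the tool is tilted about 0.013 rad from pressing on the stop.

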